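# Seat a brush handle in the engraving fixture and clamp it

## Task

Take the brush handle with the turned collar from the wooden rest and lay it in the metal engraving fixture, bell over the end with the grooved collar block; ease it along gently until the collar drops into the groove and you can feel that the handle sits fully down in its V-rests. Only then swing the toggle clamp's lever all the way down so that the pad holds the handle, and let go. Never force or drop the handle, and leave the other handles and the things on the bench where they are.

Things in the scene. Friction and masses are not known exactly. Their poses are not given: they have to be found in the camera images.
- blank_mid (a point): Handle to load: the only one with a bell AND a collar; near-black turned wood, 263 mm long, about 85 g. Point on its axis at the place to grip, about its centre of mass; own y runs along it to the bell. From here along y: shaft 16 mm in diameter from -130 to +75, tail end at -147, collar at +45, bell +75 to +116 (32 mm at its mouth).
- blank_collar (a point): Centre of that handle's collar (ring 24 mm in diameter, 8 mm wide, square sides), on the axis 45 mm from blank_mid towards the bell; same axes.
- blank_tail (a point): Point on that handle's axis, 100 mm from blank_mid towards the tail; same axes.
- rack: Wooden rest for three handles, fixed, 200 x 160 mm; origin on the table under the middle notch. Handles lie along its y (bell to +y) in notches at x = -70, 0, +70, in any order, with their axes 46 mm above the table. Notched boards 10 mm thick at y = -70 and +50 (tops 47 mm high); blank_mid is within 6 mm of y = +25.
- fixture: Aluminium engraving fixture, fixed: bed x -45 to +105, y -105 to +105, 12 mm thick. Origin on the table. A seated handle lies along its y axis at x = 0, axis 52 mm above the origin, bell to +y, in a fixed V-rest (16 mm thick, at y = -75) and a steel collar block near y = +70; between them it is free on both sides. Open toggle clamp at y = -40, all at x above +30: arm 142 mm, lever 180 mm high.
- groove (a point): NOMINAL groove centre at the seated axis (fixture x 0, y 70, z 52 mm); fixture's axes. The collar block (V-rest from y -16 to +20 about its groove, groove 11 mm wide) is slid and locked by eye: the real groove lies up to 9 mm off along y, not measured. A handle whose collar misses it stands 5.7 mm proud at the collar, about 4 at blank_mid once let go; the clamp would still close.
- clamp_lever (a joint): Toggle clamp lever, rad: 0 = open (lever up, 60 degrees above level; arm up), 1.05 = closed (lever level, pointing to the fixture's +x; arm down, pad on the handle), stop at 1.08. A stiff lever: it takes 0.4 to 0.7 N m (5 to 9 N at the grip) and stays where it is left. It moves in the fixture's x-z plane at y = -40.
- lever_grip (a point): Point on the axis of the lever's black round grip (18 mm in diameter, 70 mm long along the lever), 80 mm from lever_pivot. The grip's own x axis points along the lever to its tip (29 mm farther), own y across it (the fixture's y).
- lever_pivot (a point): Pivot axis of the lever (along the fixture's y), fixed to the fixture at x = 76, y = -40, z = 80 mm; fixture's axes.
- clamp_pad: Rubber-tipped spindle (16 mm) under the clamp arm, sprung; pushes down on the handle with about 4 N when closed. Origin at the arm's hinge.
- spare_bell_mid (a point): Bystander: handle with a bell but no collar, in another notch of the rest (middle of its axis).
- spare_slim_mid (a point): Bystander: slim plain handle, 12 mm in diameter, in another notch of the rest (middle of its axis).
- wax_jar: Bystander: amber jar, 60 mm in diameter, 55 mm high; origin under its centre.
- sanding_block: Bystander: cork block 60 x 95 x 32 mm; origin under its centre.
- water_cup: Bystander: ceramic cup, 80 mm in diameter, 62 mm high; origin under its centre.
- driver: Bystander: screwdriver, 170 mm long, lying.
- ink_stone: Bystander: dark stone tray 90 x 130 x 22 mm; origin under its centre.
- seal_stone: Bystander: upright stone 28 x 28 x 60 mm; origin under its centre.

How it is judged (in metres and radians):
On the way, in this order (a step that is already met when the one before it is completed fails the run):
1. the collared handle is lifted clear of the rest (its collar and tail more than 75 mm above the table) (height (world z) of each of blank_collar, blank_tail above 0.075 m), for 0.1 s.
2. the handle lies fully down in the fixture while the clamp is still open (z of blank_collar in the frame of fixture between 0.049 and 0.0538 m and z of blank_tail in the frame of fixture between 0.049 and 0.0538 m and y of blank_collar in the frame of fixture between 0.0575 and 0.0825 m and value of joint clamp_lever below 0.3 rad), for 0.2 s.
At the end, for the whole second after the job is handed in: The collared handle rests fully down in the fixture: bell towards +y, collar in the groove (within 12.5 mm of y = +70), its axis at collar and tail point within 1.8 mm of the seated 52 mm; lever down (above 0.99 rad), the pad bearing on the handle with over 1 N (z of blank_collar in the frame of fixture between 0.049 and 0.0538 m and z of blank_tail in the frame of fixture between 0.049 and 0.0538 m and y of blank_collar in the frame of fixture between 0.0575 and 0.0825 m and value of joint clamp_lever above 0.99 rad and contact force between clamp_pad and blank above 1 N and linear speed of blank below 0.02 m/s); the robot touches nothing.
It fails at once if the clamp pad presses on the handle while it stands proud (collar or tail more than 2.5 mm above its seat) (contact force between clamp_pad and blank above 0.5 N and z of any of blank_collar, blank_tail in the frame of fixture above 0.0545 m).
It fails at once if the handle is forced or dropped: more than 30 N between it and the fixture (contact force between blank and fixture above 30 N).
It fails at once if left alone: the other two handles, the jar, sanding block, cup, screwdriver, ink stone and seal stone are not moved by more than 25 mm (distance of any of spare_bell_mid, spare_slim_mid, wax_jar, sanding_block, water_cup, driver, ink_stone, seal_stone from where it was at the start of the episode above 0.025 m).
It also fails if it takes over 64 s, if anything falls off the work surface, if the arm or the gripper's body presses on something with over 40 N, if the wrist force passes 120 N, or if a joint passes its speed limit or range.

## Robot

A 6-joint arm with a two-finger parallel gripper is mounted at the origin on the work surface. World frame = base frame: x ahead of the robot, y to its left, z up, the work surface at z = 0. Lengths are in mm, angles in rad, forces in N, time in s.
With the tool pointing down it reaches from about 400 to 925 mm from the base axis. Payload 12.5 kg.
Tool frame: the origin (TCP) lies at the very end of the fingers, on their centre line; the grasp point (between the pads) lies 19 mm behind it (env.tcp_to_grasp is the distance from the TCP to the grasp point, in mm); z points along the fingers, x is the direction in which the jaws open and shut, and the axes are right-handed (so a half turn about z gives the same grasp; the last joint's range is limited). The gripper opens to 95 mm and grips with 3 to 60 N. Pads are 20 mm wide; open, the fingers measure 119 mm over their backs; the gripper's body (75 mm by 180 mm) begins 59 mm behind the grasp point.
Start: joints at [-1.411, 0.491, 1.559, -0, 1.092, -0.106], TCP at [164.198, -603.064, 214.661] pointing down, gripper open.
Joint ranges: [-3.1, 3.1], [-0.84, 2.19], [0.05, 2.79], [-1.13, 4.28], [0.06, 2.93], [-2.69, 2.69]. Speed limits (rad/s): [2.22, 2.22, 2.79, 3.14, 3.14, 3.14].

## Interface

Orientations are given as [roll, pitch, yaw] about the fixed x, y, z axes, in that order (R = Rz(yaw) Ry(pitch) Rx(roll)).
In Python, from cell import env, vision, job gives the robot as it stands.
- The arm moves only by the shell command python3 -m pendant 'ROWS' [OPENING]. ROWS is JSON, a list of rows, each a list of 4 numbers: the shift along the tool's x, y, z in mm, then the turn about the tool's z in degrees. In form: [[tx, ty, tz, turn], ...]. A call has 1 to 8 rows; each row is the pose to reach, as a shift and turn from the pose measured when the call began, along the tool's axes at that moment; what a row does not reach only later rows make up. A row lasts 1/8 s, in which the tool goes at most 62.5 mm and 10.7 degrees, less where a joint would pass 70% of its speed; a pose out of reach is approached as far as the arm can. A call with a gripper value outside its range is refused whole. OPENING is the closure, from 0 (fully open) to 1 (shut), set as the call begins (- or left out, the last holds). The fingers move at their own pace and stop on an object; the grip force is fixed at half the most. Time passes only in rows, so rows that repeat a pose let the fingers close. It gives the time, the measured TCP pose, the force and the opening at its end, in the units of the state.
- env.state(): the state, without advancing time (a new reading comes with each control period).
- vision.read_camera(name): name is "side" or "top" or "wrist"; returns a dict with "pixels" (480x640x3 uint8, red, green, blue), "intrinsics" (3x3 intrinsics, pixels), "R" (3x3) and "t" (3): a world point X has camera coordinates R X + t; the wrist camera has in their place "tool_from_camera" (4x4, takes a point from camera to tool coordinates, whose origin is the TCP and whose axes are the tool frame's). Camera axes: x right, y down, z forward; pixel columns grow to the right and rows downward; lengths in mm; the calibration is good to about 2 mm. A picture is of the moment at which its call begins: read the wrist's pose just before it. There is no depth.
- job.job_done(): hands the job in, once; it reports no verdict.
Trained networks look in a picture, given as the dict that the camera call returned (one of the last four; its "shot" number tells which), for a name from the list of things; names that differ only in an ending like _2 or _b are one class to them, and where a whole thing is asked for, a point or a joint stands for the part that bears it (a point fixed in the world has none). Each returns a list of dicts, best first, with "confidence" (0 to 1); they miss things now and then, are a little off and sometimes report something else, mostly with a low value. They report only what shows in the picture. A call takes as long as a camera call.
- vision.find_in(picture, query): "at" ([x, y, z] in mm, in the coordinates of the camera as it stood for that picture, good to about 4 mm: the middle of the surface that is visible of it).
- vision.regions_of(picture, query): "pixels" (480x640 bool, what is visible of it).
The state is a dict: "t": time; "joints": joint angles; "qvel": joint speeds; "tau": joint torques, N m; "eef_pos": TCP position; "tcp_rot": TCP orientation; "ft_force": force on the tool from outside, world axes, zero at the start; "moment": the same for the moment, N m; "opening": opening from 0.0 (shut) to 1.0 (fully open).
Only numpy, scipy, OpenCV 4.12 (cv2) and the standard library are available. Lean on these libraries where they do the work, as an engineer would, in place of code of your own. Each camera call takes 0.05 s, during which the arm holds its last target.

## Working session

There is one attempt and no reset: what is moved stays moved. The work goes in short steps, Python scripts to look and compute and a shell command to move; the robot and the scene stay as the last step left them, time stands still between calls to the robot, and variables do not carry over. Pictures are saved under pics/ and viewed, and the job is handed in when it is done.

```bash
ls; mkdir -p pics; python3 - <<'E'
from cell import env, vision, job
import cv2
print(env.state())
for n in ["side","top","wrist"]:
    p=vision.read_camera(n)
    cv2.imwrite(f"pics/{n}0.png",p["pixels"][:,:,::-1])
    print(n,{k:v for k,v in p.items() if k!="pixels"})
    for q in ["blank_mid","fixture","rack","clamp_lever","lever_grip"]:
        for d in vision.find_in(p,q)[:2]: print(q,d)
E
```

```text
pics
{'t': 0.0, 'joints': array([-1.41057458e+00,  4.91563680e-01,  1.55944982e+00, -9.34635796e-06,
        1.09168574e+00, -1.05617702e-01]), 'qvel': array([-9.50891553e-04,  5.29903674e-04, -1.97333891e-03,  1.05645464e-03,
        2.88748275e-04, -7.25743702e-06]), 'tau': array([-1.59080631e-03, -6.12656665e+01, -2.58182520e+01,  6.91985758e-02,
        4.81653807e-02, -1.17210602e-04]), 'eef_pos': array([ 164.17004865, -602.80392775,  214.05905622]), 'tcp_rot': array([-3.14148424e+00,  1.10130146e-03, -1.30495250e+00]), 'ft_force': array([ 0.24895795,  0.28935321, -0.04899337]), 'moment': array([ 0.01555703, -0.03544271, -0.02281417]), 'opening': 1.0040581529101622}
side {'intrinsics': array([[553.16805358,   0.        , 314.82967395],
       [  0.        , 553.16805358, 238.43619383],
       [  0.        ,   0.        ,   1.        ]]), 'R': array([[-0.99371572, -0.11058712, -0.01730768],
       [-0.0467834 ,  0.55080771, -0.83331998],
       [ 0.10168766, -0.82727345, -0.55251992]]), 't': array([ 573.79916614,  127.13807631, 1372.19144686]), 'shot': 1}
blank_mid {'at': [113.4,
[... 1125 characters left out ...]
148.0], 'confidence': 0.31}
lever_grip {'at': [-184.0, -10.6, 1052.5], 'confidence': 0.8}
lever_grip {'at': [-2.2, -155.5, 1159.7], 'confidence': 0.69}
wrist {'intrinsics': array([[372.07946795,   0.        , 320.25563031],
       [  0.        , 372.07946795, 243.33506145],
       [  0.        ,   0.        ,   1.        ]]), 'tool_from_camera': array([[ 9.99999656e-01,  7.64847812e-04,  3.22387487e-04,
         8.35229868e-02],
       [-8.19883850e-04,  9.70740402e-01,  2.40129964e-01,
        -6.73018481e+01],
       [-1.29291681e-04, -2.40130145e-01,  9.70740695e-01,
        -1.70275387e+02],
       [ 0.00000000e+00,  0.00000000e+00,  0.00000000e+00,
         1.00000000e+00]]), 'shot': 3}
```

View pics/side0.png

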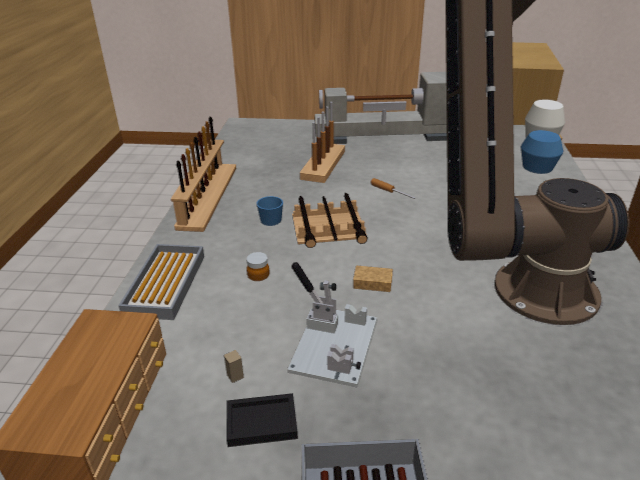

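View pics/top0.png

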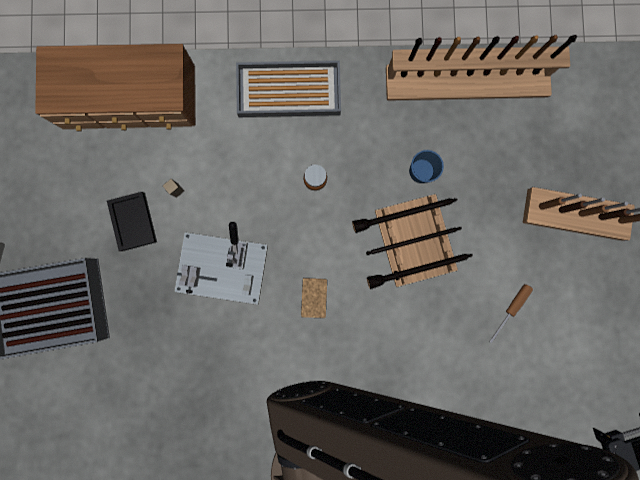

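View pics/wrist0.png

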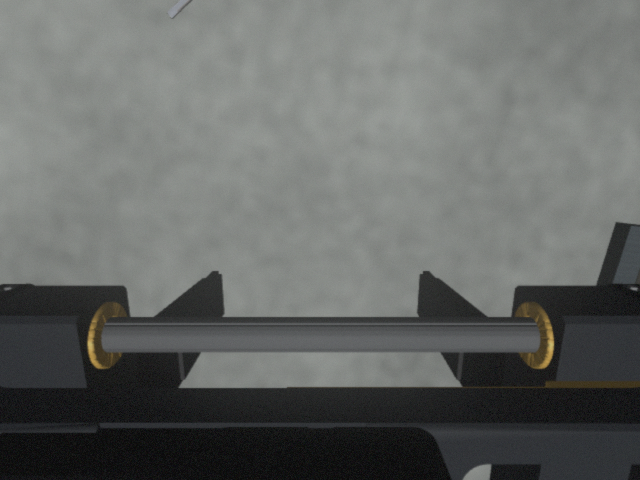

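```bash
python3 - <<'E'
import cv2
a=cv2.imread('pics/top0.png')
cv2.imwrite('pics/c1.png',cv2.resize(a[185:300,345:480],None,fx=5.5,fy=5,interpolation=cv2.INTER_CUBIC))
cv2.imwrite('pics/c2.png',cv2.resize(a[210:315,165:285],None,fx=5.5,fy=5.5,interpolation=cv2.INTER_CUBIC))
a=cv2.imread('pics/side0.png')
cv2.imwrite('pics/c3.png',cv2.resize(a[185:250,285:375],None,fx=8,fy=8,interpolation=cv2.INTER_CUBIC))
E
```

```text
(no output)
```

View pics/c1.png

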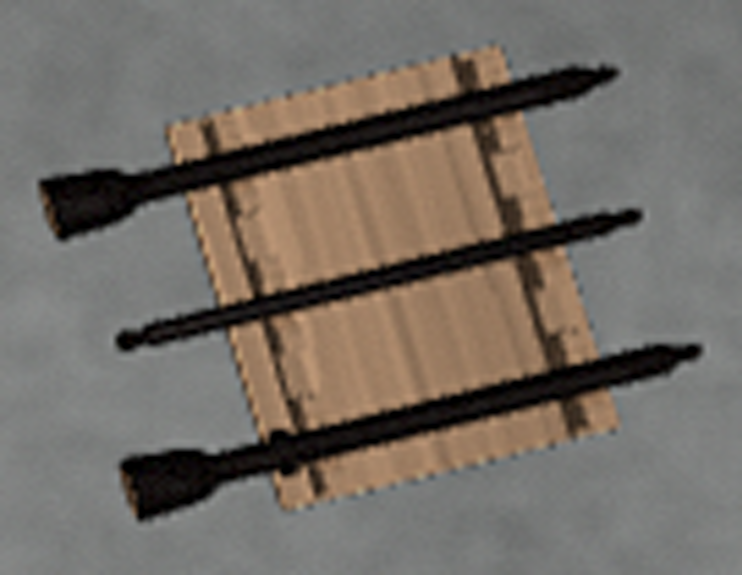

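View pics/c3.png

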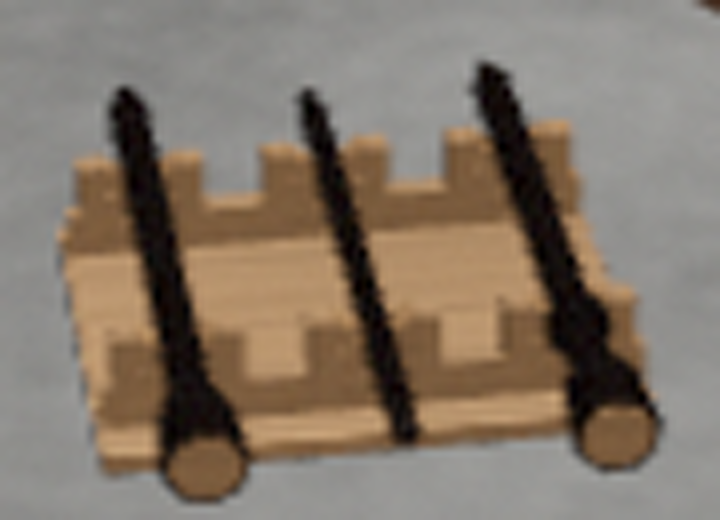

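View pics/c2.png

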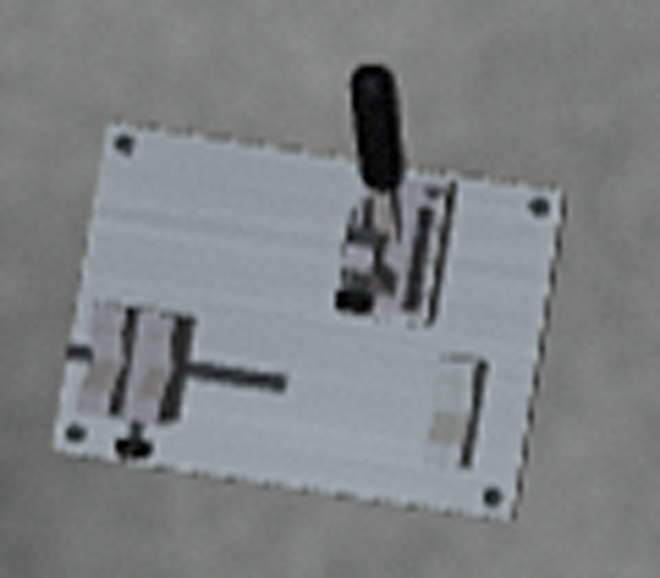

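```bash
cat > h.py <<'E'
import numpy as np, cv2
from cell import env, vision, job
from scipy.spatial.transform import Rotation as Ro
def rot(s): return Ro.from_euler('xyz',s['tcp_rot']).as_matrix()
def campose(p,s=None):
    if 'R' in p: return np.array(p['R']),np.array(p['t'])
    T=np.array(p['tool_from_camera']); W=np.eye(4); W[:3,:3]=rot(s); W[:3,3]=s['eef_pos']
    C=np.linalg.inv(W@T); return C[:3,:3],C[:3,3]
def back(p,uv,z,s=None):
    R,t=campose(p,s); K=p['intrinsics']
    d=R.T@np.linalg.inv(K)@np.array([uv[0],uv[1],1.]); c=-R.T@t
    return c+d*(z-c[2])/d[2]
def proj(p,X,s=None):
    R,t=campose(p,s); x=p['intrinsics']@(R@np.asarray(X,float)+t); return x[:2]/x[2]
E
python3 - <<'E'
from h import *
from scipy.optimize import least_squares
p=vision.read_camera("top")
for n,uv in dict(bell=(369.5,283.5),collar=(397.2,275.4),tail=(472,255)).items(): print(n,back(p,uv,46))
M=[(105,105),(105,-105),(-45,-105),(-45,105)]
U=np.array([(108,125),(563,190),(515,520),(55,452)])/5.5+np.array([165,210])-0.4
P=np.array([back(p,u,12)[:2] for u in U]); print(P)
def f(v):
    c,s=np.cos(v[2]),np.sin(v[2]); return (np.array(M)@np.array([[c,s],[-s,c]])+v[:2]-P).ravel()
r=least_squares(f,[600,200,0]); print(r.x,r.fun)
for q in ["fixture","blank_mid"]:
    m=vision.regions_of(p,q)
    for d in m[:2]:
        k=d['pixels'].astype(np.uint8); print(q,d['confidence'],k.sum(),cv2.boundingRect(k))
for q in ["sanding_block","wax_jar","water_cup","driver","ink_stone","seal_stone","lever_grip","blank_collar"]:
    for d in vision.find_in(p,q)[:1]:
        R,t=campose(p); print(q,d['confidence'],(R.T@(np.array(d['at'])-t)).round())
E
```

```text
bell [ 458.80830781 -128.23805236   46.        ]
collar [ 476.61609611 -195.88653563   46.        ]
tail [ 521.43898302 -379.57342444   46.        ]
[[596.42138854 325.52335494]
 [561.93453983 120.23805639]
 [413.98385887 144.46583532]
 [449.61374728 350.25684287]]
[ 4.75908113e+02  2.40121784e+02 -1.67473818e-01] [ 0.52033537  0.62670979  0.00185458 -1.14988315  0.05118448 -0.37385529
 -0.57337443  0.89702865]
fixture 0.58 5307 (175, 222, 93, 83)
blank_mid 0.84 857 (367, 254, 106, 36)
blank_mid 0.46 511 (366, 227, 96, 29)
sanding_block 0.88 [426.   6.  34.]
wax_jar 0.89 [716.  -3.  55.]
water_cup 0.76 [ 746. -280.   23.]
driver 0.68 [ 400. -494.   21.]
ink_stone 0.87 [623. 459.  10.]
seal_stone 0.57 [699. 343.  58.]
lever_grip 0.59 [576. 181. 151.]
```

```bash
cat >> h.py <<'E'
def plan(xyz,yaw):
    s=env.state(); R=rot(s); d=R.T@(np.array(xyz,float)-s['eef_pos'])
    y=np.arctan2(R[1,0],R[0,0]); w=(yaw-y+np.pi)%(2*np.pi)-np.pi
    print('t',round(s['t'],2),'pos',s['eef_pos'].round(1),'rpy',s['tcp_rot'].round(3),'F',s['ft_force'].round(1),'op',round(s['opening'],3))
    print('SHIFT',d.round(1),'turn',round(-np.degrees(w),2))
FX=np.array([475.9,240.1]);FY=-0.1675
def fix(x,y,z): 
    c,s=np.cos(FY),np.sin(FY); return np.array([FX[0]+c*x-s*y,FX[1]+s*x+c*y,z])
E
python3 -c "
from h import *
plan(fix(20,30,230),FY)"
```

```text
t 1.45 pos [ 164.2 -603.1  214.7] rpy [ 3.142 -0.    -1.305] F [ 0.8  0.8 -0.8] op 1.0
SHIFT [-750.5 -553.   -15.4] turn -65.17
```

```bash
python3 -c "
from h import *
plan([487.3,-239.6,210],0.24)"
```

```text
t 1.45 pos [ 164.2 -603.1  214.7] rpy [ 3.142 -0.    -1.305] F [ 0.8  0.8 -0.8] op 1.0
SHIFT [-265.8 -407.2    4.6] turn -88.52
```

```bash
python3 -m pendant '[[-33,-51,0,-10],[-66,-102,0,-20],[-100,-153,0,-30],[-133,-204,2,-40],[-166,-255,4,-50],[-200,-306,4,-60],[-233,-357,4,-70],[-266,-407,4.6,-80]]' 0.5; python3 -c "
from h import *
plan([487.3,-239.6,210],0.24)"
```

```text
t: 2.45
eef_pos: [488.3, -237.9, 210.3]
tcp_rot: [3.141, -0.001, 0.097]
ft_force: [1.0, -0.3, -0.4]
opening: 0.5
t 2.45 pos [ 488.3 -237.9  210.3] rpy [ 3.141e+00 -1.000e-03  9.700e-02] F [ 1.  -0.3 -0.4] op 0.5
SHIFT [-1.1  1.6  0.3] turn -8.19
```

Accurate and quick. Finish the turn and look.

```bash
python3 -m pendant '[[-1,1.6,0,-8],[-1,1.6,0,-8.2]]'; python3 - <<'E'
from h import *
s=env.state(); p=vision.read_camera("wrist"); cv2.imwrite('pics/w1.png',p['pixels'][:,:,::-1]); 
import pickle; pickle.dump((s,p),open('w1.pkl','wb'))
print(s['t'],s['eef_pos'],s['tcp_rot'])
for q in ["blank_mid","blank_collar"]:
    for d in vision.find_in(p,q)[:2]:
        R,t=campose(p,s); print(q,d['confidence'],(R.T@(np.array(d['at'])-t)).round(1))
E
```

```text
t: 2.7
eef_pos: [487.7, -239.0, 210.3]
tcp_rot: [3.141, -0.0, 0.241]
ft_force: [-1.0, 1.1, -0.6]
opening: 0.498
2.7 [ 487.68592273 -239.04151301  210.26736019] [ 3.14098205e+00 -3.26570053e-04  2.40642554e-01]
blank_mid 0.64 [ 476.7 -198.8   50.1]
blank_collar 0.7 [ 480.1 -195.9   54.7]
blank_collar 0.6 [ 749.2 -254.2   36.5]
```

View pics/w1.png

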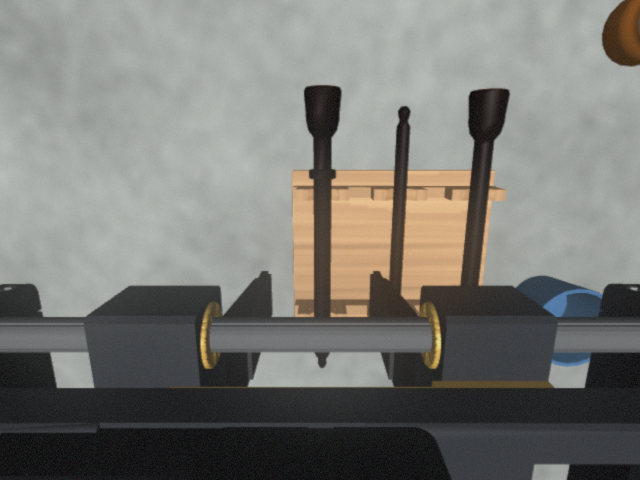

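The picture shows the collared handle at u≈322, its collar at row ≈174, nearly parallel to the jaw plane, with the slim one at u≈400.

```bash
python3 - <<'E'
from h import *
import pickle; s,p=pickle.load(open('w1.pkl','rb'))
g=cv2.cvtColor(p['pixels'],cv2.COLOR_RGB2GRAY)
L=[]
for r in list(range(183,260,8))+[150,160]+list(range(95,130,8)):
    row=g[r,280:370]; k=np.where(row<60)[0]; L.append((r,k.min()+280,k.max()+280))
print(L)
print('collar rows',[(r,(g[r,290:360]<60).sum()) for r in range(160,190)])
a=[back(p,((l[1]+l[2])/2,l[0]),46,s) for l in L]
a=np.array(a);  d=a[9]-a[0]; 
v,x,_=[0,0,0]
c=a.mean(0); w=np.linalg.svd(a-c)[2][0]; w=w*np.sign(w[1]); print('dir',w,'yaw',np.arctan2(-w[0],w[1]), 'res',((a-c)@np.array([-w[1],w[0],0])).round(1))
E
```

```text
Traceback (most recent call last):
ValueError: zero-size array to reduction operation minimum which has no identity
```

```bash
python3 - <<'E'
from h import *
import pickle; s,p=pickle.load(open('w1.pkl','rb'))
g=cv2.cvtColor(p['pixels'],cv2.COLOR_RGB2GRAY)
print(g[150,300:345],g[220,300:345])
L=[]
for r in [200,215,230,245,260,275,290,150,160,95,103,111,119]:
    k=np.where(g[r,295:350]<85)[0]; L.append((r,k.min()+295,k.max()+295))
print(L)
print('collar rows',[(r,int((g[r,295:350]<85).sum())) for r in range(160,190)])
a=np.array([back(p,((l[1]+l[2])/2,l[0]),46,s) for l in L])
c=a.mean(0); w=np.linalg.svd(a-c)[2][0]; w=w*np.sign(w[1]); print('dir',w,'yaw',np.arctan2(-w[0],w[1]), 'res',((a-c)@np.array([-w[1],w[0],0])).round(1))
for r in (168,174,180): 
  q=back(p,(322,r),50,s); print(r,q, 'mid',q-45*w)
E
```

```text
[174 170 170 172 169 169 170 172 173 172 174 174 156  97  44  34  36  43
  45  41  49  49  51  47  42  40  38  37  38  37  45 109 173 178 176 179
 177 178 174 175 174 176 177 176 173] [186 187 188 187 188 187 188 187 187 187 187 186 188 165  86  60  65  62
  68  63  67  66  66  66  65  63  63  62  59  62  85 142 182 187 189 187
 187 188 185 188 186 187 188 187 187]
[(200, np.int64(314), np.int64(330)), (215, np.int64(314), np.int64(330)), (230, np.int64(314), np.int64(329)), (245, np.int64(314), np.int64(329)), (260, np.int64(314), np.int64(329)), (275, np.int64(314), np.int64(329)), (290, np.int64(315), np.int64(329)), (150, np.int64(314), np.int64(330)), (160, np.int64(314), np.int64(330)), (95, np.int64(304), np.int64(340)), (103, np.int64(305), np.int64(339)), (111, np.int64(306), np.int64(338)), (119, np.int64(306), np.int64(338))]
collar rows [(160, 17), (161, 17), (162, 17), (163, 17), (164, 17), (165, 17), (166, 17), (167, 17), (168, 17), (169, 21), (170, 25), (171, 26), (172, 26), (173, 26), (174, 26), (175, 26), (176, 25), (177, 25), (178, 22), (179, 17), (180, 17), (181, 17), (182, 17), (183, 17), (184, 17), (185, 17), (186, 19), (187, 19), (188, 18), (189, 17)]
dir [-0.23797903  0.97127029 -0.        ] yaw 0.24028456784887997 res [-0.2 -0.2  0.2  0.2  0.2  0.1 -0.4 -0.1 -0.1  0.   0.   0.  -0. ]
168 [ 476.8946914  -187.40971309   50.        ] mid [ 487.60374768 -231.11687628   50.        ]
174 [ 478.13171099 -192.40838519   50.        ] mid [ 488.84076727 -236.11554837   50.        ]
180 [ 479.37826344 -197.4455786    50.        ] mid [ 490.08731972 -241.15274178   50.        ]
```

```bash
python3 -c "
from h import *
plan(fix(5,35,230),FY)"
```

```text
t 2.85 pos [ 487.1 -240.1  210.3] rpy [ 3.141 -0.     0.236] F [-0.2 -0.4 -0.1] op 0.501
SHIFT [ 119.9 -499.7  -19.9] turn 23.14
```

```bash
python3 -m pendant '[[14,-60,-10,4],[28,-120,-20,8],[43,-180,-20,12],[57,-240,-20,16],[72,-300,-20,20],[86,-360,-20,23],[101,-420,-20,23],[115,-480,-20,23]]'; python3 -m pendant '[[5,-20,0,0],[5,-20,0,0],[5,-20,0,0]]'; python3 - <<'E'
from h import *
plan(fix(5,35,230),FY)
s=env.state(); p=vision.read_camera("wrist"); cv2.imwrite('pics/w2.png',p['pixels'][:,:,::-1]); 
import pickle; pickle.dump((s,p),open('w2.pkl','wb'))
for q in ["fixture","lever_grip","clamp_pad"]:
    for d in vision.find_in(p,q)[:2]:
        R,t=campose(p,s); print(q,d['confidence'],(R.T@(np.array(d['at'])-t)).round(1))
E
```

```text
t: 3.85
eef_pos: [486.7, 254.7, 230.3]
tcp_rot: [3.141, -0.001, -0.169]
ft_force: [0.5, -0.1, -0.1]
opening: 0.499
t: 4.22
eef_pos: [494.9, 272.3, 230.2]
tcp_rot: [3.141, -0.001, -0.171]
ft_force: [-0.3, -0.5, 0.2]
opening: 0.5
t 4.22 pos [494.9 272.3 230.2] rpy [ 3.141e+00 -1.000e-03 -1.710e-01] F [-0.3 -0.5  0.2] op 0.5
SHIFT [-8.3 -0.   0.2] turn -0.2
fixture 0.55 [503.4 261.6  13.7]
lever_grip 0.34 [737.5  24.4  11.9]
```

View pics/w2.png

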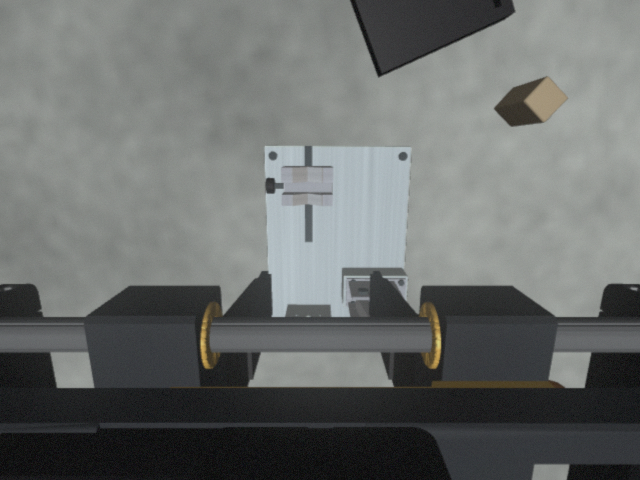

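```bash
python3 - <<'E'
import cv2
a=cv2.imread('pics/w2.png')
cv2.imwrite('pics/w2c.png',cv2.resize(a[135:245,255:425],None,fx=4.6,fy=4.6,interpolation=cv2.INTER_CUBIC))
E
```

```text
(no output)
```

View pics/w2c.png

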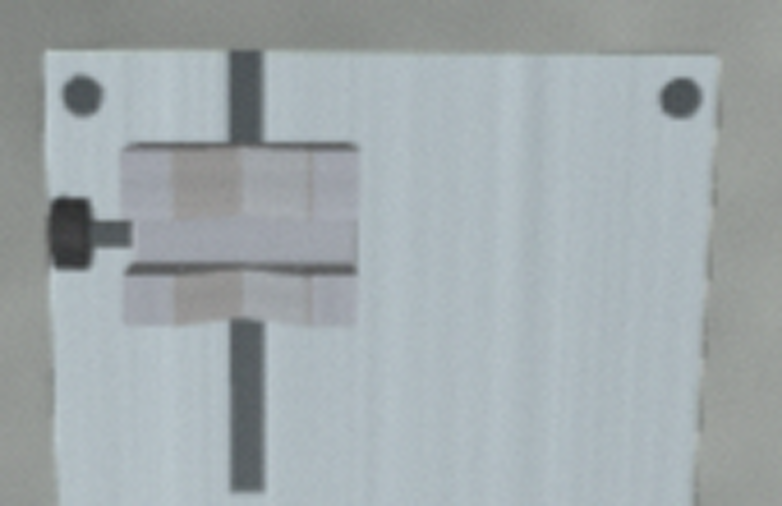

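```bash
python3 - <<'E'
from h import *
import pickle; s,p=pickle.load(open('w2.pkl','rb'))
def loc(w):
    c,sn=np.cos(FY),np.sin(FY); d=w[:2]-FX; return np.array([c*d[0]+sn*d[1],-sn*d[0]+c*d[1]]).round(1)
def cr(u,v): return (255+(u+.5)/4.6-.5,135+(v+.5)/4.6-.5)
for n,u,v,z in [("TL",46,50,12),("TR",720,55,12),("L mid",55,400,12),("slot top",247,52,12),("slot bot",247,490,12),("gro+",147,218,55),("gro-",147,275,55),("blk+",147,147,55),("blk-",147,326,55),("gro+V",243,222,41),("gro-V",243,270,41),("Vbot-",243,318,41),("edge L",123,300,55),("edge R",358,300,55)]:
    w=back(p,cr(u,v),z,s); print(n,w.round(1),loc(w))
E
```

```text
TL [452.3 353.3  12. ] [-42.1 107.7]
TR [598.1 327.2  12. ] [105.9 106.2]
L mid [438.4 276.5  12. ] [-43.   29.7]
slot top [495.7 345.4  12. ] [  2.  107.1]
slot bot [478.2 248.   12. ] [1.  8.2]
gro+ [471.5 316.5  55. ] [-17.   74.6]
gro- [469.4 305.3  55. ] [-17.3  63.2]
blk+ [474.2 330.1  55. ] [-16.7  88.5]
blk- [467.4 295.2  55. ] [-17.6  52.9]
gro+V [489.7 311.4  41. ] [ 1.7 72.6]
gro-V [487.9 301.6  41. ] [ 1.6 62.6]
Vbot- [486.1 291.7  41. ] [ 1.5 52.5]
edge L [463.6 301.2  55. ] [-22.3  58.2]
edge R [510.4 293.2  55. ] [25.2 58.1]
```

```bash
sed -i 's/^FX=.*/FX=np.array([476.3,241.4]);FY=-0.1765/' h.py; python3 - <<'E'
from h import *
print(fix(0,66.5,52),fix(105,105,12),fix(-45,105,12))
plan([488.9,-236.3,170],0.24)
E
```

```text
[487.97640456 306.86687389  52.        ] [598.1051765  326.33231999  12.        ] [450.43553615 352.67007464  12.        ]
t 4.42 pos [495.1 272.6 230.5] rpy [ 3.141e+00 -1.000e-03 -1.710e-01] F [-0.3 -0.2  0.8] op 0.5
SHIFT [ 80.3 502.5  60.7] turn -23.54
```

```bash
python3 -m pendant '[[10,60,0,-3],[20,120,0,-6],[30,180,0,-9],[40,240,10,-12],[50,300,25,-15],[60,360,40,-18],[70,420,50,-21],[80,470,60,-23.5]]'; python3 - <<'E'
from h import *
plan([488.9,-236.3,65],0.24)
E
```

```text
t: 5.42
eef_pos: [493.4, -206.9, 170.6]
tcp_rot: [3.141, -0.001, 0.239]
ft_force: [1.0, 1.0, -0.7]
opening: 0.502
t 5.42 pos [ 493.4 -206.9  170.6] rpy [ 3.141e+00 -1.000e-03  2.390e-01] F [ 1.   1.  -0.7] op 0.502
SHIFT [-11.5  27.3 105.6] turn -0.05
```

```bash
python3 -m pendant '[[-11.5,27.3,30,0],[-11.5,27.3,70,0],[-11.5,27.3,95,0],[-11.5,27.3,105,0],[-11.5,27.3,105,0]]'; python3 - <<'E'
from h import *
plan([488.9,-236.3,27],0.24)
s=env.state(); p=vision.read_camera("wrist"); cv2.imwrite('pics/w3.png',p['pixels'][:,:,::-1])
E
```

```text
t: 6.05
eef_pos: [488.8, -236.4, 65.7]
tcp_rot: [3.141, -0.001, 0.239]
ft_force: [-0.1, -0.3, 0.5]
opening: 0.498
t 6.05 pos [ 488.8 -236.4   65.7] rpy [ 3.141e+00 -1.000e-03  2.390e-01] F [-0.1 -0.3  0.5] op 0.498
SHIFT [ 0.1 -0.1 38.7] turn -0.07
```

View pics/w3.png

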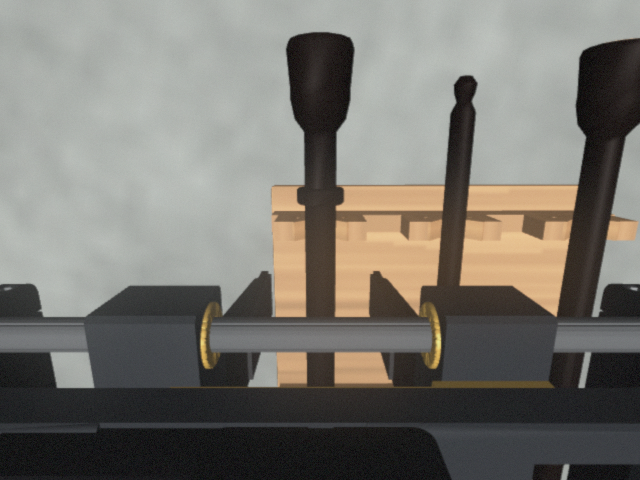

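The handle sits centred (u≈320) between the finger tips (265 and 375). Descend and grip.

```bash
python3 -m pendant '[[0,0,15,0],[0,0,30,0],[0,0,38.5,0],[0,0,38.5,0]]'; python3 -m pendant '[[0,0,0,0],[0,0,0,0],[0,0,0,0],[0,0,0,0],[0,0,0,0],[0,0,0,0]]' 1
```

```text
t: 6.6
eef_pos: [488.9, -236.3, 26.9]
tcp_rot: [3.141, -0.001, 0.239]
ft_force: [0.2, 1.0, -0.5]
opening: 0.504
t: 7.35
eef_pos: [488.8, -236.4, 27.1]
tcp_rot: [3.141, -0.001, 0.239]
ft_force: [-1.9, -0.0, 3.9]
opening: 0.156
```

```bash
python3 -m pendant '[[0,0,-10,0],[0,0,-30,0],[0,0,-60,0],[0,0,-100,0],[0,0,-140,0],[0,0,-140,0],[0,0,-140,0],[0,0,-140,0]]'; python3 - <<'E'
from h import *
s=env.state(); p=vision.read_camera("wrist"); cv2.imwrite('pics/w4.png',p['pixels'][:,:,::-1])
import pickle; pickle.dump((s,p),open('w4.pkl','wb'))
p=vision.read_camera("side"); cv2.imwrite('pics/s4.png',cv2.resize(p['pixels'][150:270,240:400,::-1],None,fx=5,fy=5))
plan(fix(0,21.5,168),FY)
E
```

```text
t: 8.35
eef_pos: [488.3, -236.1, 166.0]
tcp_rot: [-3.141, 0.0, 0.239]
ft_force: [-0.6, -0.9, -1.3]
opening: 0.161
t 8.45 pos [ 488.4 -236.1  166.2] rpy [-3.141  0.     0.239] F [-0.  -0.2 -0.9] op 0.16
SHIFT [ 109.9 -486.5   -1.5] turn 23.8
```

View pics/w4.png

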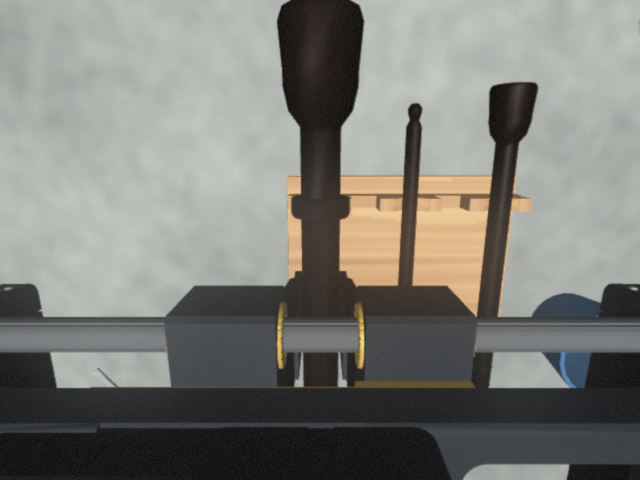

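View pics/s4.png

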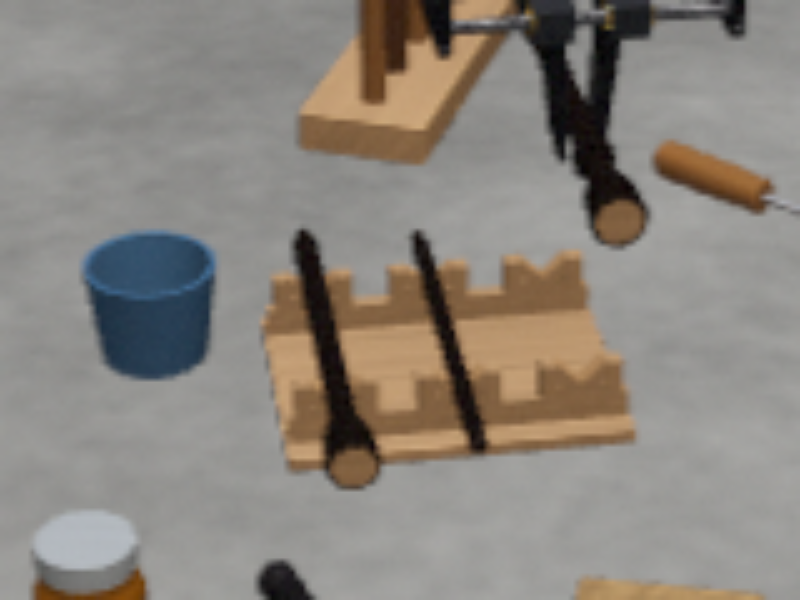

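```bash
python3 - <<'E'
from h import *
import pickle; s,p=pickle.load(open('w4.pkl','rb'))
g=cv2.cvtColor(p['pixels'],cv2.COLOR_RGB2GRAY)
T=np.array(p['tool_from_camera']);K=p['intrinsics']
def tool(u,v,z):
    d=T[:3,:3]@np.linalg.inv(K)@np.array([u,v,1.]);c=T[:3,3];return (c+d*(z-c[2])/d[2]).round(1)
print([(r,int((g[r,270:370]<90).sum())) for r in range(186,228,2)])
for r in (130,145,160,175,235,255):
    k=np.where(g[r,270:372]<90)[0]+270; print(r,k.min(),k.max(),tool((k.min()+k.max())/2,r,-19),(k.max()-k.min()+1))
for r in (195,198,206,216,219):
  for z in (-19,-25,-31): print(r,z,tool(321,r,z))
cv2.imwrite('pics/w4c.png',cv2.resize(p['pixels'][180:300,260:390,::-1],None,fx=5,fy=5))
E
```

```text
[(186, 39), (188, 39), (190, 39), (192, 39), (194, 40), (196, 55), (198, 58), (200, 57), (202, 57), (204, 57), (206, 57), (208, 57), (210, 57), (212, 57), (214, 55), (216, 53), (218, 44), (220, 37), (222, 37), (224, 37), (226, 37)]
130 300 340 [ -0.  -75.2 -19. ] 41
145 301 339 [ -0.  -69.5 -19. ] 39
160 301 339 [ -0.  -63.8 -19. ] 39
175 301 339 [ -0.  -57.9 -19. ] 39
235 302 338 [  0.  -33.3 -19. ] 37
255 302 338 [  0.  -24.6 -19. ] 37
195 -19 [  0.4 -49.9 -19. ]
195 -25 [  0.4 -50.6 -25. ]
195 -31 [  0.4 -51.3 -31. ]
198 -19 [  0.4 -48.7 -19. ]
198 -25 [  0.4 -49.4 -25. ]
198 -31 [  0.4 -50.2 -31. ]
206 -19 [  0.4 -45.4 -19. ]
206 -25 [  0.4 -46.3 -25. ]
206 -31 [  0.4 -47.2 -31. ]
216 -19 [  0.4 -41.3 -19. ]
216 -25 [  0.4 -42.3 -25. ]
216 -31 [  0.4 -43.3 -31. ]
219 -19 [  0.4 -40.  -19. ]
219 -25 [  0.4 -41.1 -25. ]
219 -31 [  0.4 -42.2 -31. ]
```

View pics/w4c.png

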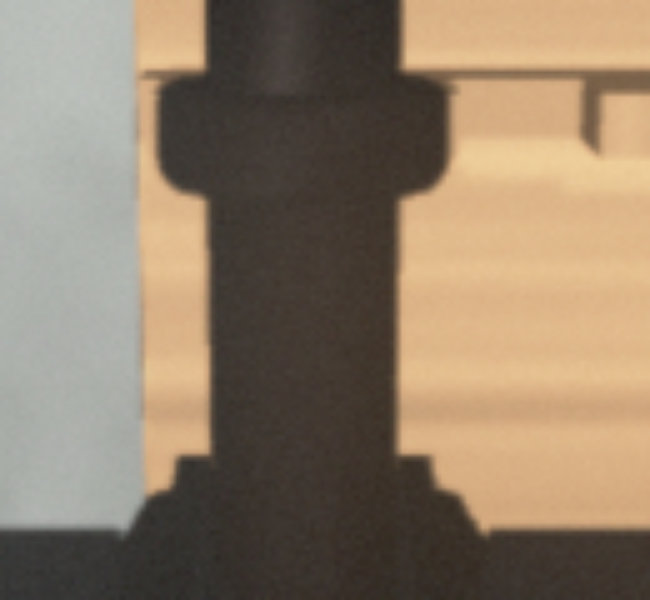

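```bash
python3 - <<'E'
from h import *
plan(fix(0.5,20.5,230),FY)
E
python3 -m pendant '[[14,-55,-30,3],[28,-115,-64,6],[42,-175,-64,9],[56,-235,-64,12],[70,-295,-64,15],[84,-355,-64,18],[97,-420,-64,21],[108,-470,-64,23.8]]'; python3 - <<'E'
from h import *
plan(fix(0.5,20.5,100),FY)
E
```

```text
t 8.45 pos [ 488.4 -236.1  166.2] rpy [-3.141  0.     0.239] F [-0.  -0.2 -0.9] op 0.16
SHIFT [ 110.  -485.4  -63.5] turn 23.8
t: 9.45
eef_pos: [481.6, 248.1, 229.9]
tcp_rot: [-3.142, 0.001, -0.178]
ft_force: [0.1, -0.4, -0.4]
opening: 0.156
t 9.45 pos [481.6 248.1 229.9] rpy [-3.142e+00  1.000e-03 -1.780e-01] F [ 0.1 -0.4 -0.4] op 0.156
SHIFT [ -3.4 -12.9 130. ] turn -0.07
```

```bash
python3 -m pendant '[[-3.4,-12.9,15,0],[-3.4,-12.9,50,0],[-3.4,-12.9,100,0],[-3.4,-12.9,130,0],[-3.4,-12.9,150,0],[-3.4,-12.9,160,0],[-3.4,-12.9,160,0]]'; python3 - <<'E'
from h import *
plan(fix(0.5,20.5,60),FY)
s=env.state(); p=vision.read_camera("wrist"); cv2.imwrite('pics/w5.png',p['pixels'][:,:,::-1])
import pickle; pickle.dump((s,p),open('w5.pkl','wb'))
p=vision.read_camera("side"); cv2.imwrite('pics/s5.png',cv2.resize(p['pixels'][260:390,270:400,::-1],None,fx=4.6,fy=4.6))
E
```

```text
t: 10.32
eef_pos: [480.2, 261.0, 69.4]
tcp_rot: [3.141, 0.002, -0.178]
ft_force: [0.5, -1.0, -0.5]
opening: 0.163
t 10.32 pos [480.2 261.   69.4] rpy [ 3.141e+00  2.000e-03 -1.780e-01] F [ 0.5 -1.  -0.5] op 0.163
SHIFT [ 0.1 -0.5  9.4] turn -0.1
```

View pics/w5.png

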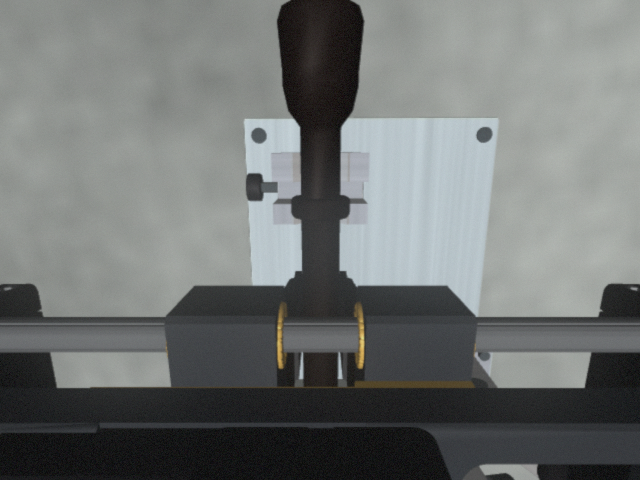

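View pics/s5.png

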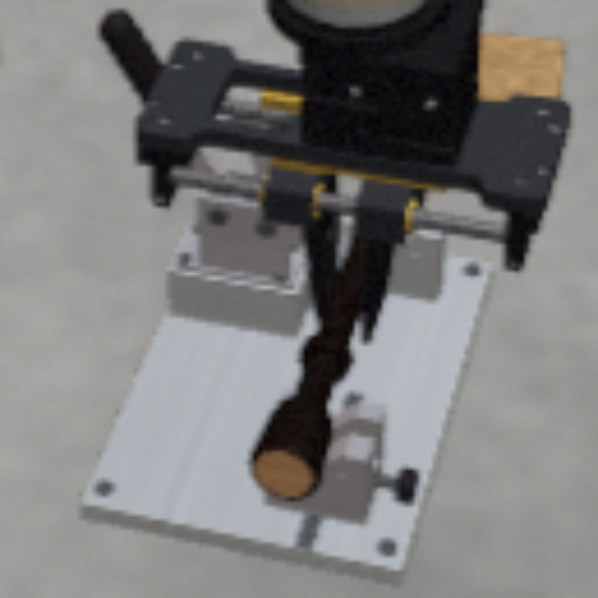

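```bash
python3 - <<'E'
from h import *
import pickle; s,p=pickle.load(open('w5.pkl','rb'))
cv2.imwrite('pics/w5c.png',cv2.resize(p['pixels'][140:235,240:390,::-1],None,fx=5,fy=5,interpolation=cv2.INTER_CUBIC))
g=cv2.cvtColor(p['pixels'],cv2.COLOR_RGB2GRAY)
for c in (280,285,360): print(c,[int(v) for v in g[146:230,c]])
E
```

```text
280 [197, 195, 197, 195, 196, 195, 180, 155, 168, 172, 173, 174, 174, 174, 173, 173, 173, 170, 172, 173, 170, 168, 167, 172, 174, 172, 175, 175, 174, 173, 178, 177, 180, 181, 179, 173, 169, 169, 167, 168, 169, 169, 174, 173, 170, 172, 172, 173, 171, 171, 172, 166, 141, 97, 88, 90, 93, 110, 150, 167, 173, 169, 171, 171, 170, 170, 171, 169, 170, 171, 172, 170, 171, 171, 171, 170, 171, 173, 185, 194, 195, 196, 197, 195]
285 [196, 199, 200, 198, 196, 193, 170, 167, 170, 173, 171, 172, 171, 176, 177, 173, 174, 173, 171, 167, 168, 168, 170, 171, 173, 174, 175, 173, 171, 171, 177, 177, 181, 182, 178, 176, 168, 170, 171, 171, 168, 170, 174, 174, 169, 172, 173, 168, 169, 172, 174, 167, 143, 96, 86, 90, 92, 108, 151, 168, 170, 171, 169, 168, 169, 170, 170, 170, 169, 167, 169, 170, 169, 167, 169, 167, 171, 176, 186, 198, 199, 200, 196, 198]
360 [191, 189, 191, 189, 193, 186, 167, 167, 172, 173, 171, 171, 174, 176, 173, 176, 172, 172, 169, 170, 168, 169, 169, 171, 172, 174, 174, 175, 174, 174, 175, 182, 182, 183, 177, 175, 173, 175, 171, 175, 173, 173, 174, 172, 170, 172, 174, 175, 170, 174, 169, 163, 129, 94, 92, 90, 95, 119, 168, 174, 172, 173, 173, 172, 175, 175, 175, 175, 173, 173, 175, 171, 174, 173, 174, 174, 174, 177, 186, 192, 193, 194, 192, 192]
```

View pics/w5c.png

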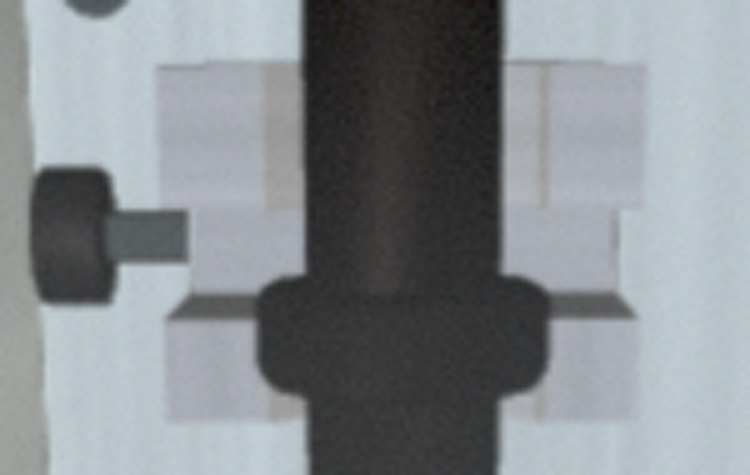

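```bash
python3 - <<'E'
from h import *
import pickle; s,p=pickle.load(open('w5.pkl','rb'))
T=np.array(p['tool_from_camera']);K=p['intrinsics']
def tool(u,v,z):
    d=T[:3,:3]@np.linalg.inv(K)@np.array([u,v,1.]);c=T[:3,3];return (c+d*(z-c[2])/d[2])
for zt in (50,53,55,58):
    z=69.6-zt; e=[tool(321,r,z)[1].round(1) for r in (152.7,181.4,203.7,224.1)]
    print(zt,e,'block',round(e[3]-e[0],1),'groove',round(e[2]-e[1],1),'centre',(e[1]+e[2])/2,(e[0]+20),e[3]-16)
for z in (-19,-31): print(z,[tool(321,r,z)[1].round(1) for r in (195,197.5,217,219)])
E
```

```text
50 [np.float64(-66.5), np.float64(-52.4), np.float64(-41.1), np.float64(-30.5)] block 36.0 groove 11.3 centre -46.75 -46.5 -46.5
53 [np.float64(-66.5), np.float64(-52.6), np.float64(-41.5), np.float64(-31.0)] block 35.5 groove 11.1 centre -47.05 -46.5 -47.0
55 [np.float64(-66.5), np.float64(-52.8), np.float64(-41.8), np.float64(-31.4)] block 35.1 groove 11.0 centre -47.3 -46.5 -47.4
58 [np.float64(-66.5), np.float64(-53.0), np.float64(-42.2), np.float64(-32.0)] block 34.5 groove 10.8 centre -47.6 -46.5 -48.0
-19 [np.float64(-49.9), np.float64(-48.9), np.float64(-40.9), np.float64(-40.1)]
-31 [np.float64(-51.3), np.float64(-50.4), np.float64(-43.0), np.float64(-42.2)]
```

```bash
python3 -m pendant '[[0,-0.7,8,0],[0,-0.7,18,0],[0,-0.7,25,0],[0,-0.7,28,0],[0,-0.7,28,0]]'; python3 -m pendant '[[0,0,1,0],[0,0,1,0],[0,0,2,0],[0,0,2,0]]'
```

```text
t: 11.05
eef_pos: [480.7, 262.1, 42.2]
tcp_rot: [-3.141, 0.001, -0.178]
ft_force: [-0.5, -0.1, 0.1]
opening: 0.164
t: 11.55
eef_pos: [480.7, 262.1, 40.2]
tcp_rot: [-3.141, 0.001, -0.178]
ft_force: [-0.6, 0.0, -1.3]
opening: 0.159
```

```bash
python3 -m pendant '[[0,0,0.7,0],[0,0,1.4,0],[0,0,1.4,0]]'; python3 -m pendant '[[0,0,0.5,0],[0,0,1,0],[0,0,1,0]]'
```

```text
t: 11.92
eef_pos: [480.7, 262.1, 38.8]
tcp_rot: [-3.141, 0.001, -0.178]
ft_force: [-0.4, 0.3, -1.3]
opening: 0.159
t: 12.3
eef_pos: [480.7, 262.1, 37.7]
tcp_rot: [-3.141, 0.001, -0.178]
ft_force: [-0.5, -0.3, -0.7]
opening: 0.159
```

```bash
python3 -m pendant '[[0,0,0.5,0],[0,0,1,0],[0,0,1,0]]'; python3 -m pendant '[[0,0,0.5,0],[0,0,1,0],[0,0,1,0]]'; 
```

```text
t: 12.68
eef_pos: [480.7, 262.0, 36.7]
tcp_rot: [-3.142, 0.001, -0.178]
ft_force: [0.4, 0.7, -1.1]
opening: 0.157
t: 13.05
eef_pos: [480.6, 262.1, 35.6]
tcp_rot: [-3.142, 0.001, -0.178]
ft_force: [-0.8, 0.3, -1.5]
opening: 0.161
```

```bash
python3 -m pendant '[[0,0,0.5,0],[0,0,1,0],[0,0,1,0]]'; python3 -m pendant '[[0,0,0.4,0],[0,0,0.7,0],[0,0,0.7,0]]'; 
```

```text
t: 13.42
eef_pos: [480.6, 262.1, 34.6]
tcp_rot: [-3.142, 0.001, -0.178]
ft_force: [-0.8, 0.5, -0.4]
opening: 0.161
t: 13.8
eef_pos: [480.6, 262.0, 33.8]
tcp_rot: [3.142, 0.001, -0.178]
ft_force: [0.0, 0.6, -0.9]
opening: 0.162
```

```bash
python3 -m pendant '[[0,0,0.3,0],[0,0,0.5,0],[0,0,0.5,0]]'; python3 -m pendant '[[0,0,0.3,0],[0,0,0.5,0],[0,0,0.5,0]]'; 
```

```text
t: 14.18
eef_pos: [480.6, 262.0, 33.4]
tcp_rot: [-3.142, 0.001, -0.178]
ft_force: [-0.2, 0.3, 1.3]
opening: 0.162
t: 14.55
eef_pos: [480.7, 262.1, 33.3]
tcp_rot: [-3.141, 0.001, -0.178]
ft_force: [-1.6, -0.2, 6.8]
opening: 0.159
```

Contact felt at TCP z ≈ 33.3 mm (axis ≈ 52 mm, +7 N), far below the proud level. Relax and check visually, then release.

```bash
python3 -m pendant '[[0,0,-0.2,0],[0,0,-0.3,0]]'; python3 -m pendant '[[0,0,0,0],[0,0,0,0],[0,0,0,0],[0,0,0,0]]' 0.6;  python3 - <<'E'
from h import *
s=env.state(); print(s['eef_pos'],s['ft_force'],s['opening'])
p=vision.read_camera("wrist"); cv2.imwrite('pics/w6.png',p['pixels'][:,:,::-1])
cv2.imwrite('pics/w6c.png',cv2.resize(p['pixels'][140:235,240:390,::-1],None,fx=5,fy=5,interpolation=cv2.INTER_CUBIC))
import pickle; pickle.dump((s,p),open('w6.pkl','wb'))
E
```

```text
t: 14.8
eef_pos: [480.6, 262.0, 33.5]
tcp_rot: [-3.141, 0.001, -0.178]
ft_force: [0.2, -0.2, -0.8]
opening: 0.158
t: 15.3
eef_pos: [480.6, 262.1, 33.5]
tcp_rot: [-3.141, 0.001, -0.178]
ft_force: [-0.2, 0.0, -0.6]
opening: 0.399
[480.63893071 262.06338912  33.51942568] [-0.17289287  0.0310785  -0.55083553] 0.3993445337420997
```

View pics/w6.png

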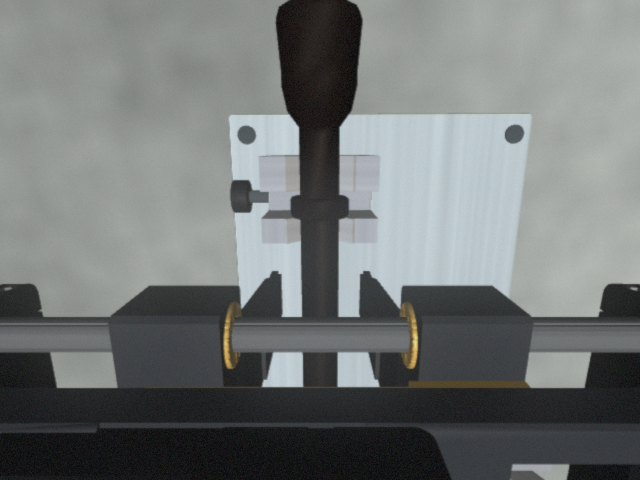

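View pics/w6c.png

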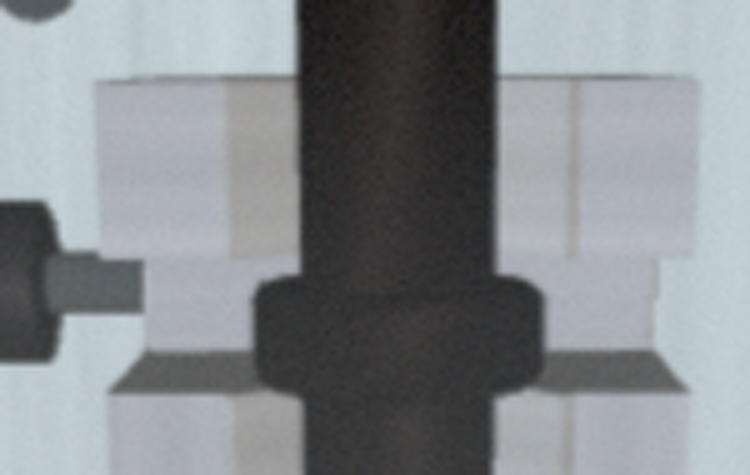

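```bash
python3 -m pendant '[[0,0,-10,0],[0,0,-40,0],[0,0,-80,0],[0,0,-130,0],[0,0,-190,0],[0,0,-200,0],[0,0,-200,0]]';  python3 - <<'E'
from h import *
s=env.state()
c,sn=np.cos(FY),np.sin(FY); d=s['eef_pos'][:2]-FX; print('local',c*d[0]+sn*d[1],-sn*d[0]+c*d[1])
p=vision.read_camera("wrist"); cv2.imwrite('pics/w7.png',p['pixels'][:,:,::-1])
import pickle; pickle.dump((s,p),open('w7.pkl','wb'))
plan(fix(60,10,233),FY)
E
```

```text
t: 16.23
eef_pos: [480.7, 261.9, 234.0]
tcp_rot: [-3.141, 0.0, -0.178]
ft_force: [-0.2, -0.7, -0.7]
opening: 0.399
local 0.7126960693012316 20.99072973877382
t 16.27 pos [480.4 261.8 232.9] rpy [ 3.141e+00  2.000e-03 -1.780e-01] F [-0.1 -0.2  0.1] op 0.401
SHIFT [59.6 10.7 -0.2] turn -0.08
```

View pics/w7.png

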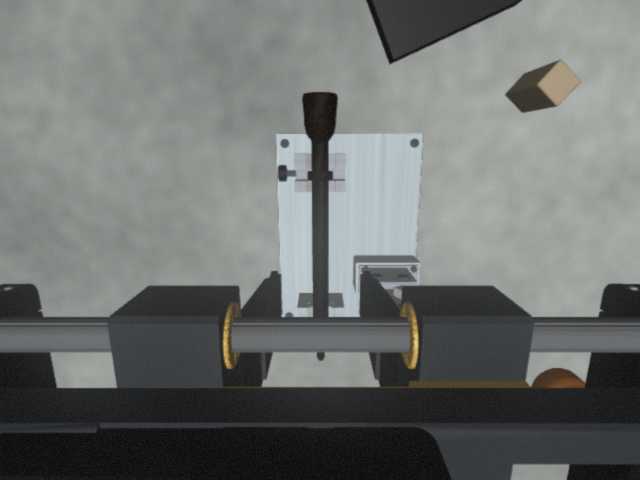

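```bash
python3 -c "
from h import *
plan(fix(88,-85,238),FY)"; python3 -m pendant '[[29,50,-4,0],[58,90,-5,0],[87,106,-5,0],[87,106,-5,0],[87,106,-5,0]]' 1;  python3 - <<'E'
from h import *
s=env.state()
p=vision.read_camera("wrist"); cv2.imwrite('pics/w8.png',p['pixels'][:,:,::-1])
import pickle; pickle.dump((s,p),open('w8.pkl','wb'))
for q in ["lever_grip","clamp_pad"]:
    for d in vision.find_in(p,q)[:2]:
        R,t=campose(p,s); print(q,d['confidence'],(R.T@(np.array(d['at'])-t)).round(1))
plan(fix(88,-40,210),FY)
print(fix(116,-40,149))
p=vision.read_camera("side"); cv2.imwrite('pics/s8.png',cv2.resize(p['pixels'][250:390,270:400,::-1],None,fx=4.2,fy=4.2))
E
```

```text
t 16.27 pos [480.4 261.8 232.9] rpy [ 3.141e+00  2.000e-03 -1.780e-01] F [-0.1 -0.2  0.1] op 0.401
SHIFT [ 87.7 105.7  -5.3] turn -0.08
t: 16.9
eef_pos: [546.4, 142.3, 236.3]
tcp_rot: [3.14, 0.005, -0.178]
ft_force: [-0.0, -1.0, -0.5]
opening: 0.011
lever_grip 0.98 [580.4 185.9 156.2]
clamp_pad 0.81 [515.3 200.3 137.7]
t 17.05 pos [546.5 142.8 237.3] rpy [ 3.141e+00  3.000e-03 -1.770e-01] F [0.4 0.  0.5] op 0.002
SHIFT [  1.6 -44.8  27.3] turn -0.02
[583.47445396 181.65356565 149.        ]
```

View pics/w8.png

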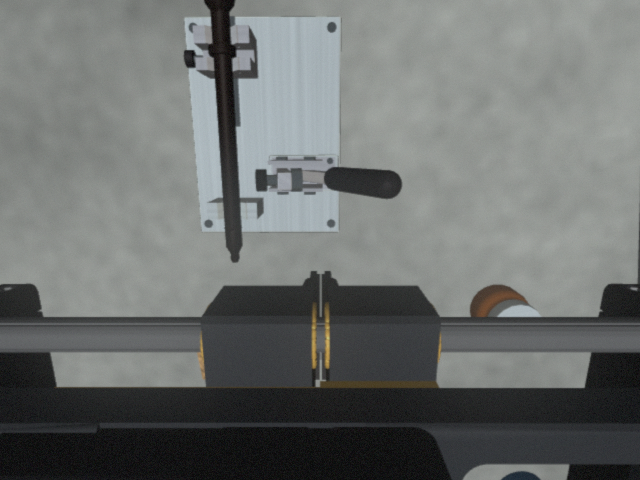

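View pics/s8.png

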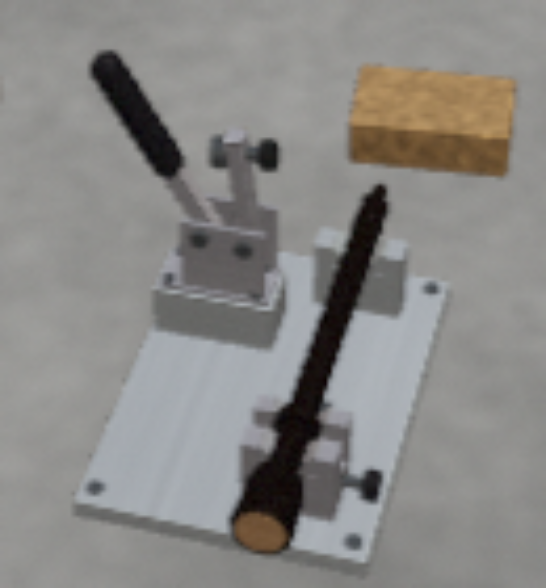

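```bash
python3 - <<'E'
from h import *
import pickle; s,p=pickle.load(open('w8.pkl','rb'))
for x,z in ((116,149.3),(130.5,174.4),(98.5,119)): print(x,z,proj(p,fix(x,-40,z),s))
cv2.imwrite('pics/w8c.png',cv2.resize(p['pixels'][150:310,250:410,::-1],None,fx=3.7,fy=3.7))
E
```

```text
116 149.3 [363.59855354 183.9061689 ]
130.5 174.4 [391.45443078 187.41916396]
98.5 119 [336.35031441 180.4691451 ]
```

View pics/w8c.png

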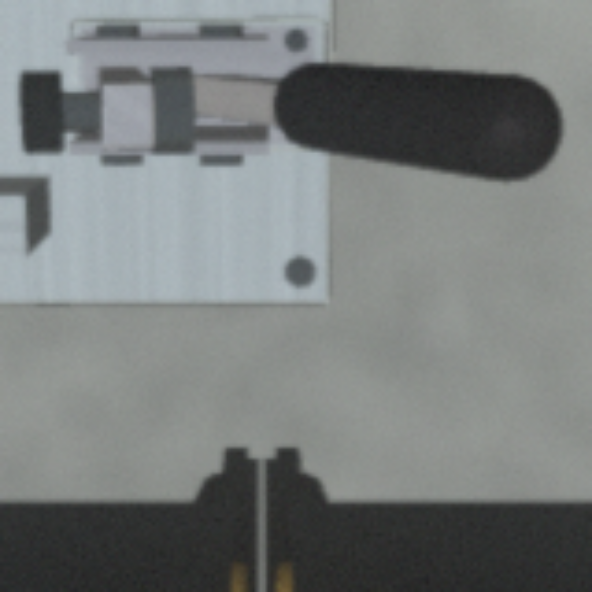

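```bash
python3 - <<'E'
from h import *
plan(fix(88,-38,165),FY)
for i in range(0,21):
    ph=np.radians(60-3*i); s=85
    print(60-3*i, round(76+s*np.cos(ph)-9*np.sin(ph)-5-88,1), round(165-(80+s*np.sin(ph)+9*np.cos(ph)),1))
E
```

```text
t 17.1 pos [546.7 142.8 237.5] rpy [ 3.141e+00  2.000e-03 -1.770e-01] F [-0.1 -0.2  0.2] op 0.006
SHIFT [  1.6 -46.8  72.5] turn -0.02
60 17.7 6.9
57 21.7 8.8
54 25.7 10.9
51 29.5 13.3
48 33.2 15.8
45 36.7 18.5
42 40.1 21.4
39 43.4 24.5
36 46.5 27.8
33 49.4 31.2
30 52.1 34.7
27 54.6 38.4
24 57.0 42.2
21 59.1 46.1
18 61.1 50.2
15 62.8 54.3
12 64.3 58.5
9 65.5 62.8
6 66.6 67.2
3 67.4 71.6
0 68.0 76.0
```

```bash
python3 -m pendant '[[1.6,-25,0,0],[1.6,-46.8,10,0],[1.6,-46.8,50,0],[1.6,-46.8,72.5,0],[1.6,-46.8,72.5,0]]';  python3 - <<'E'
from h import *
plan(fix(88,-38,165),FY)
E
python3 -m pendant '[[8,0,2,0],[14,0,5,0],[17.7,0,6.9,0],[20,0,8,0],[21.7,0,8.8,0],[23.7,0,9.8,0],[25.7,0,10.9,0],[25.7,0,10.9,0]]'
```

```text
t: 17.73
eef_pos: [555.3, 189.1, 163.1]
tcp_rot: [3.14, 0.006, -0.176]
ft_force: [-1.1, 0.4, -0.2]
opening: 0.009
t 17.73 pos [555.3 189.1 163.1] rpy [ 3.14   0.006 -0.176] F [-1.1  0.4 -0.2] op 0.009
SHIFT [ 1.1  0.4 -1.9] turn 0.03
t: 18.73
eef_pos: [580.8, 184.5, 152.1]
tcp_rot: [3.14, 0.005, -0.176]
ft_force: [-1.5, -0.0, 5.4]
opening: 0.002
```

```bash
python3 - <<'E'
from h import *
plan(fix(88+46.5,-38,165-27.8),FY)
plan(fix(88+57,-38,165-42.2),FY)
plan(fix(88+36.7,-38,165-18.5),FY)
E
```

```text
t 18.73 pos [580.8 184.5 152.1] rpy [ 3.14   0.005 -0.176] F [-1.5 -0.   5.4] op 0.002
SHIFT [21.7  0.4 14.8] turn 0.03
t 18.73 pos [580.8 184.5 152.1] rpy [ 3.14   0.005 -0.176] F [-1.5 -0.   5.4] op 0.002
SHIFT [32.3  0.3 29.1] turn 0.03
t 18.73 pos [580.8 184.5 152.1] rpy [ 3.14   0.005 -0.176] F [-1.5 -0.   5.4] op 0.002
SHIFT [11.9  0.4  5.5] turn 0.03
```

```bash
python3 -m pendant '[[4.5,0,1.5,0],[8.4,0,3.5,0],[11.9,0,5.5,0],[15.3,0,8.4,0],[18.5,0,11.5,0],[21.7,0,14.8,0],[24.5,0,18.2,0],[24.5,0,18.2,0]]'; python3 - <<'E'
from h import *
plan(fix(88+57,-38,165-42.2),FY)
plan(fix(88+64.3,-38,165-58.5),FY)
E
```

```text
t: 19.73
eef_pos: [605.3, 180.1, 133.4]
tcp_rot: [3.14, 0.005, -0.176]
ft_force: [-0.5, -0.1, 0.5]
opening: 0.004
t 19.73 pos [605.3 180.1 133.4] rpy [ 3.14   0.005 -0.176] F [-0.5 -0.1  0.5] op 0.004
SHIFT [ 7.3  0.3 10.5] turn 0.03
t 19.73 pos [605.3 180.1 133.4] rpy [ 3.14   0.005 -0.176] F [-0.5 -0.1  0.5] op 0.004
SHIFT [14.7  0.2 26.8] turn 0.03
```

```bash
python3 - <<'E'
from h import *
p=vision.read_camera("side"); cv2.imwrite('pics/s9.png',cv2.resize(p['pixels'][230:380,250:410,::-1],None,fx=4.2,fy=4.2))
E
```

```text
(no output)
```

View pics/s9.png

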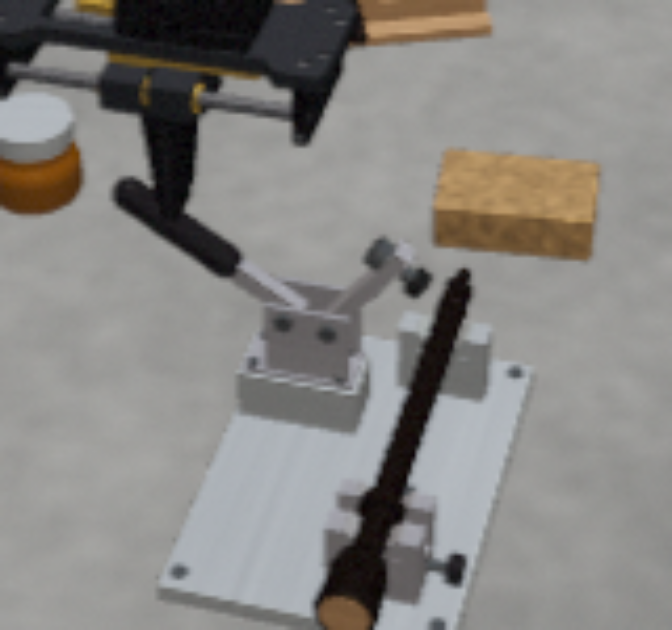

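The lever follows the fingertips and is about half-way down; the handle is still seated. Continue.

```bash
python3 -m pendant '[[2.4,0,3.2,0],[4.9,0,6.7,0],[7.3,0,10.5,0],[9.4,0,14.4,0],[11.4,0,18.5,0],[13.1,0,22.6,0],[14.7,0,26.8,0],[14.7,0,26.8,0]]'; python3 - <<'E'
from h import *
plan(fix(88+68,-38,165-76),FY)
E
```

```text
t: 20.78
eef_pos: [619.9, 177.4, 106.3]
tcp_rot: [3.14, 0.004, -0.176]
ft_force: [-0.1, 0.4, -1.2]
opening: 0.007
t 20.77 pos [619.9 177.4 106.3] rpy [ 3.14   0.004 -0.176] F [-0.1  0.4 -1.2] op 0.007
SHIFT [ 3.4  0.2 17.3] turn 0.02
```

```bash
python3 -m pendant '[[1,0,3,0],[1.6,0,6,0],[2.2,0,9,0],[2.8,0,12.5,0],[3.2,0,15,0],[3.4,0,17,0]]'; python3 -m pendant '[[0,0,0.3,0],[0,0,0.5,0]]'
```

```text
t: 21.52
eef_pos: [623.5, 176.8, 89.5]
tcp_rot: [3.14, 0.004, -0.176]
ft_force: [-0.5, 0.5, 7.7]
opening: 0.001
t: 21.78
eef_pos: [623.5, 176.8, 89.2]
tcp_rot: [3.14, 0.003, -0.176]
ft_force: [-1.4, 0.2, 8.3]
opening: 0.002
```

```bash
python3 - <<'E'
from h import *
p=vision.read_camera("side"); cv2.imwrite('pics/s10.png',cv2.resize(p['pixels'][230:380,250:410,::-1],None,fx=4.2,fy=4.2))
E
```

```text
(no output)
```

View pics/s10.png

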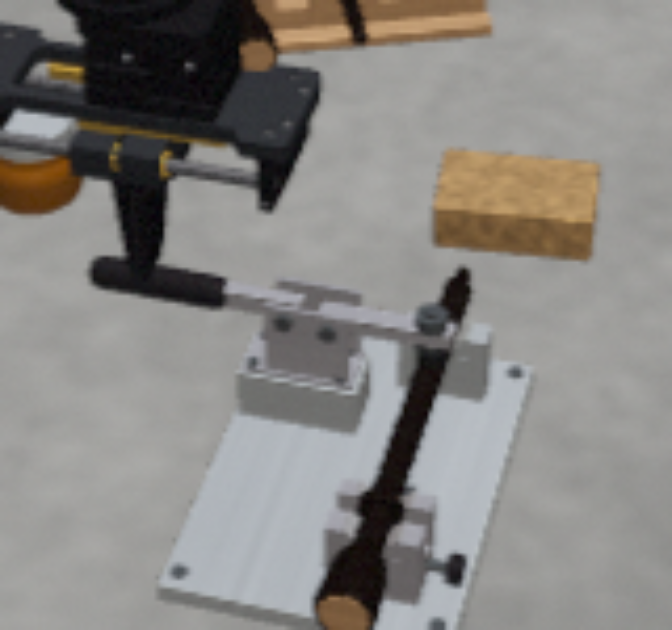

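```bash
python3 -m pendant '[[0,0,0.4,0],[0,0,0.7,0],[0,0,0.7,0]]'; python3 -m pendant '[[0,0,0.4,0],[0,0,0.7,0],[0,0,0.7,0]]'
```

```text
t: 22.2
eef_pos: [623.6, 176.8, 89.0]
tcp_rot: [3.14, 0.003, -0.176]
ft_force: [-1.3, -0.6, 7.6]
opening: 0.003
t: 22.58
eef_pos: [623.6, 176.8, 88.8]
tcp_rot: [3.14, 0.003, -0.176]
ft_force: [-1.2, -0.6, 7.5]
opening: 0.004
```

```bash
python3 -m pendant '[[0,0,0.8,0],[0,0,1.4,0],[0,0,1.6,0]]'; python3 -m pendant '[[0,0,0.8,0],[0,0,1.4,0],[0,0,1.6,0]]'
```

```text
t: 22.95
eef_pos: [623.7, 176.8, 87.9]
tcp_rot: [3.14, 0.002, -0.176]
ft_force: [-1.7, -0.4, 12.0]
opening: 0.001
t: 23.32
eef_pos: [623.8, 176.8, 87.6]
tcp_rot: [3.141, 0.001, -0.176]
ft_force: [-3.9, -1.7, 17.3]
opening: 0.004
```

The force rises to 17 N with hardly any movement, so the lever is on its stop. Lift off and check.

```bash
python3 -m pendant '[[0,0,-10,0],[0,0,-40,0],[0,0,-90,0],[0,0,-140,0],[0,0,-140,0]]'; python3 -c "
from h import *
plan(fix(40,-75,235),FY)"
```

```text
t: 23.95
eef_pos: [625.1, 177.2, 231.5]
tcp_rot: [-3.14, -0.004, -0.176]
ft_force: [0.1, 0.1, 0.4]
opening: 0.007
t 23.95 pos [625.1 177.2 231.5] rpy [-3.14  -0.004 -0.176] F [0.1 0.1 0.4] op 0.007
SHIFT [-117.8   37.8   -4. ] turn 0.04
```

```bash
python3 -m pendant '[[-40,20,-5,0],[-80,38,-5,0],[-100,50,-5,0],[-100,50,-5,0],[-100,50,-5,0]]'; python3 - <<'E'
from h import *
s=env.state()
p=vision.read_camera("wrist"); cv2.imwrite('pics/w11.png',p['pixels'][:,:,::-1])
q=p
p=vision.read_camera("side"); cv2.imwrite('pics/s11.png',cv2.resize(p['pixels'][240:390,250:410,::-1],None,fx=4.2,fy=4.2))
for x,z,y,n in ((185,80,-40,'tip axis'),(156,80,-40,'grip'),(0,52,112.5-3,'axis near bell'),(0,52,66.5,'collar'),(0,52,-80,'tail')):
    print(n,proj(q,fix(x,y,z),s).round(1),((proj(p,fix(x,y,z))-[250,240])*4.2).round())
for a in (1.05,0.97): print(a,[((proj(p,fix(76+r*np.cos(1.05-a),-40,80+r*np.sin(1.05-a)))-[250,240])*4.2).round() for r in (45,109)])
E
```

```text
t: 24.58
eef_pos: [518.6, 145.6, 235.7]
tcp_rot: [-3.14, -0.004, -0.176]
ft_force: [1.1, -0.3, 0.1]
opening: 0.005
tip axis [465.4 175.7] [ 99. 222.]
grip [431.9 175.7] [150. 231.]
axis near bell [249.6  -7.2] [360. 525.]
collar [251.8  48.9] [383. 462.]
tail [258.3 215.9] [449. 274.]
1.05 [array([212., 242.]), array([ 99., 222.])]
0.97 [array([212., 237.]), array([ 98., 210.])]
```

View pics/w11.png

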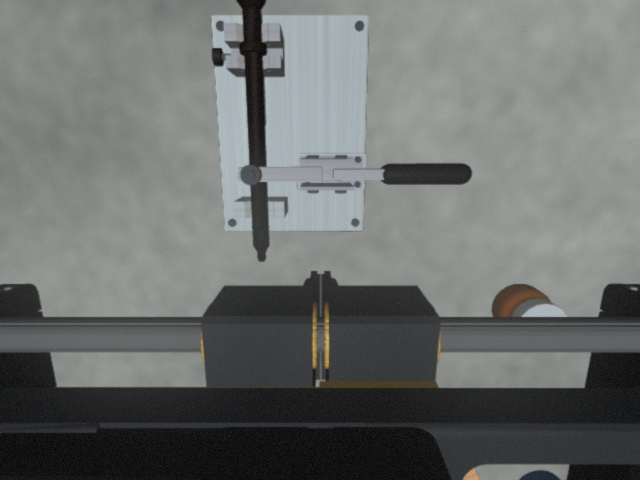

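View pics/s11.png

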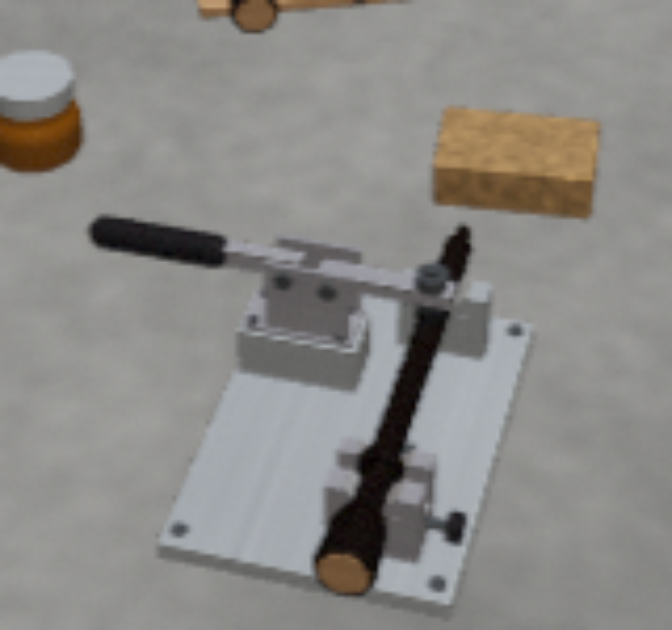

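```bash
python3 -c "
from h import *
print(job.job_done())"
```

```text
the job is handed in; nothing more can be done
None
```

The collared handle is in the engraving fixture with the bell over the collar-block end. The clamp is closed on it, and I handed the job in at about 25 s of the 64 s allowed. No verdict was reported.

- **Loading:** I lifted the handle from the notch nearest the robot. I measured the real groove with the wrist camera, about 3.5 mm short of nominal. The collar went straight into the groove, so I did not need to ease it along.
- **Seating:** The handle met its rests with its axis at about 52 mm and about 7 N. I released it there, and the pictures showed the collar in the groove and the shaft in both V-rests.
- **Clamping:** I pushed the lever down with closed fingertips until the force rose to 17 N against its stop.

**Last checks:** With the arm clear, the lever's slope in the side camera matches level, about 1.05 rad. The pad is on the handle, which has not moved, and the wrist force is near zero. I did not see the neighbouring things shift in the pictures, but I did not measure them again. The pad force and the exact lever angle could only be judged from the images. No check failed; positions from the top and wrist cameras differed by 2 to 4 mm, and I used the wrist camera's.

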